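# Kit the caddy for a polishing-pad change

## Robot

A 6-joint arm with a two-finger parallel gripper is mounted at the origin on the work surface. World frame = base frame: x ahead of the robot, y to its left, z up, the work surface at z = 0. Lengths are in m, angles in degrees, forces in N, time in s.
With the tool pointing down it reaches from about 0.3 to 0.75 m from the base axis. Payload 8.5 kg.
Tool frame: the origin (TCP) lies on the centre line of the jaws, within the pads' length; the fingertips stand 22 mm ahead of it and the grasp point (between the pads) lies 3 mm ahead of it (env.tip_reach is the distance from the TCP to the fingertips, in m); y points along the fingers, z is the direction in which the jaws open and shut, and the axes are right-handed (so a half turn about y gives the same grasp; the last joint's range is limited). The gripper opens to 85 mm and grips with 20 to 120 N. Pads are 22 mm wide; open, the fingers measure 114 mm over their backs; the gripper's body (76 mm by 85 mm) begins 54 mm behind the grasp point. The pads swing forward as they close: fully open they stand 13 mm farther back than shut.
Start: joints at [57.622, 21.807, 74.336, -0, 83.858, -12.336], TCP at [0.188, 0.517, 0.253] pointing down, gripper open.
Joint ranges: [-178.18, 178.18], [-50.72, 133.34], [12.68, 142.11], [-81.47, 261.47], [9.98, 163.14], [-165.26, 165.26]. Speed limits (degrees/s): [136.94, 136.94, 180, 180, 180, 180].

## Interface

Orientations are given as a 3x3 rotation matrix whose columns are the frame's x, y, z axes.
In Python, from rig import env, get_image gives the robot as it stands. The module is installed in compiled form; this text tells all that it offers.
- The arm moves only by the tool carry_out, never from a script. Its argument "targets" is a list that holds one entry, the list of rows, each a list of 7 numbers: the closure, from 0 (fully open) to 1 (shut), then the shift along the world's x, y, z in mm, then the turn, a rotation vector about the world's x, y, z in degrees. In form: [[[claw, dx, dy, dz, ax, ay, az], ...]]. A call has 1 to 20 rows; each row is the pose to reach, as a shift and turn from the pose commanded when the call began; what a row does not reach only later rows make up. A row lasts 1/12 s, in which the tool goes at most 41.7 mm and 7.16 degrees, less where a joint would pass 70% of its speed; a pose out of reach is approached as far as the arm can. A call with a gripper value outside its range is refused whole. The fingers move at their own pace and stop on an object; "squeeze" is the grip in N (left out, the last holds). Time passes only in rows, so rows that repeat a pose let the fingers close. It gives the time, the measured TCP pose, the force and the opening at its end, in the units of the state.
- env.observe(): the state, without advancing time (a new reading comes with each control period).
- get_image(name): name is "scene" or "top" or "wrist"; returns a dict with "img" (480x640x3 uint8, red, green, blue), "fx", "fy", "cx", "cy" (pixels), "k1" (the pictures are not rectified: a ray, as slopes to the right and down, at radius r is drawn at 1 + k1 r^2 times it, then the intrinsics apply), "rvec" (rotation vector, rad) and "tvec" (3), from world to camera coordinates, as OpenCV has them. Camera axes: x right, y down, z forward; pixel columns grow to the right and rows downward; lengths in m; the calibration is good to about 2 mm. A picture is of the moment at which its call begins. There is no depth.
- env.close_job(): hands the job in, once; it reports no verdict.
The state is a dict: "time_s": time; "q": joint angles; "qvel": joint speeds; "joint_efforts": joint torques, N m; "position": TCP position; "tool_rot": TCP orientation; "ft_force": force on the tool from outside, world axes, zero at the start; "wrist_torque": the same for the moment, N m; "grip_width": finger opening in m.
Only numpy, scipy, OpenCV 4.12 (cv2) and the standard library are available. Lean on these libraries where they do the work, as an engineer would, in place of code of your own. Each camera call takes 0.05 s, during which the arm holds its last target.

## Task

Kit the plywood caddy for changing a polishing pad: lay the two-pin spanner in the caddy's long bay, the pad with the steel hub in the bigger of its two squarish bays, and the round flange nut in the smaller one, each flat on the bay's floor, with the hub, the nut's boss and the spanner's pins upward as they lie now. The flange nut is in one of the three closed compartments of the parts case: open only that compartment's lid, which may stay open, and keep the other two shut. Leave the look-alikes, the ring spanner and the flat pad without a hub, where they lie.

Things in the scene. Friction and masses are not known exactly. Their poses are not given: they have to be found in the camera images.
- case: white plastic parts case, fixed, 122 (x) x 216 (y) x 36 mm high without lids. Compartments at y = +70, 0, -70 mm, each 110 (x) x 64 (y) mm inside, floor 4 mm thick, walls 6. Clear lids show one part in each: the flange nut, a 24 mm hexagon nut, a wing nut. Origin: centre of the underside; x away from the robot to the hinges, y left, z up. Stands on the robot's left or right side
- lid0 (a joint): clear lid, black rim, left-hand (+y) compartment. rad: 0 shut, robot-side edge swings up to a stop at 1.8; stays where left (0.8 N at the pull). Hinge along the case's y at its x = 61, z = 36. Pull: black bar along y, 16 mm long, 14 thick, turns if pinched by its ends, on an 8 mm stem; shut, its middle is at case x = -52, y = +70, z = 58 mm; lid top z = 42
- lid1 (a joint): clear lid, black rim, middle compartment. rad: 0 shut, robot-side edge swings up to a stop at 1.8; stays where left (0.8 N at the pull). Hinge along the case's y at its x = 61, z = 36. Pull: black bar along y, 16 mm long, 14 thick, turns if pinched by its ends, on an 8 mm stem; shut, its middle is at case x = -52, y = 0, z = 58 mm; lid top z = 42
- lid2 (a joint): clear lid, black rim, right-hand (-y) compartment. rad: 0 shut, robot-side edge swings up to a stop at 1.8; stays where left (0.8 N at the pull). Hinge along the case's y at its x = 61, z = 36. Pull: black bar along y, 16 mm long, 14 thick, turns if pinched by its ends, on an 8 mm stem; shut, its middle is at case x = -52, y = -70, z = 58 mm; lid top z = 42
- caddy: open plywood caddy, fixed, 182 (x) x 206 (y) x 22 mm high, floor 6 mm thick, walls 6. Origin: centre of the underside; x away from the robot, y left, z up. Long bay nearest the robot: x -85 to -5, y -97 to 97 mm. Bigger squarish bay: x 1 to 85, y -17 to 97 (centre 43, 40). Smaller squarish bay: x 1 to 85, y -97 to -23 (centre 43, -60)
- flange_nut: round steel nut: dark flange 40 mm across and 5 mm thick, on it a brighter boss 26 mm across up to 18 mm total height, dark bore. Origin: centre of the underside; z up. About 60 g. Starts flat under the lid of one compartment of the case, within 8 mm of its y-centre, at case x -12 to 0 mm
- hub_pad: black rubber pad, grey underneath, 60 mm across and 14 mm thick, with a steel hub 22 mm across rising from its centre to 34 mm total height. Origin: centre of the underside; z up. About 90 g
- pin_spanner: flat steel two-pin spanner 140 mm long: straight shaft 16 mm wide, 10 mm thick from x = -70 to 30 mm, then a fork 44 mm wide and 8 mm thick to x = 70 mm with a 6 mm pin standing 9 mm up on each prong. Origin: underside of the shaft, midway along the length and near the centre of mass; x points to the fork, z up. About 120 g
- flat_pad: look-alike, to be left alone: rubber pad of the same 60 mm diameter and 14 mm thickness, all rubber on top with a small dark centre hole, no steel hub. Origin: centre of the underside; z up
- ring_spanner: look-alike, to be left alone: steel spanner 144 mm long, 14 mm wide and 10 mm thick with a closed 32 mm ring at both ends, no pins. Origin: centre of the underside; x along its length
Not all that is in view belongs to the job. Several things have the shape of the hub_pad; the one meant has the colours described above.

How it is judged:
By the outcome, as a careful person would: the job done as asked, in the order asked, and still so for the second after the job is handed in, with the robot touching nothing.
It also fails if it takes over 96 s, if anything falls off the work surface, if the arm or the gripper's body presses on something with over 40 N, if the wrist force passes 120 N, or if a joint passes its speed limit or range.

## Working session

There is one attempt and no reset: what is moved stays moved. The work goes in short steps, Python scripts to look and compute and a tool call to move; the robot and the scene stay as the last step left them, time stands still between calls to the robot, and variables do not carry over. Pictures are saved under pics/ and viewed, and the job is handed in when it is done.

Besides the shell and the picture viewer there is one more tool, called after "Emit:" as a command line: name --argument value ..., lists and objects as JSON in quotes. carry_out: Moves the arm, as the interface text tells. Its arguments: {"type":"object","properties":{"targets":{"type":"array"},"squeeze":{"type":"number"}},"required":["targets"]}

```bash
mkdir -p pics; cat > h.py <<'E'
import numpy as np, cv2
from rig import env, get_image
def snap(n,f):
    d=get_image(n); cv2.imwrite('pics/'+f,d['img'][:,:,::-1]); return d
def cam(d):
    R,_=cv2.Rodrigues(np.array(d['rvec'],float)); t=np.array(d['tvec'],float).ravel(); return R,t
def ray(d,u,v):
    R,t=cam(d); x=(u-d['cx'])/d['fx']; y=(v-d['cy'])/d['fy']
    K=np.eye(3); p=cv2.undistortPoints(np.array([[[x,y]]],float),K,np.array([d['k1'],0,0,0,0],float))[0,0]
    return -R.T@t, R.T@np.array([p[0],p[1],1.])
def onz(d,u,v,z):
    o,r=ray(d,u,v); s=(z-o[2])/r[2]; return o+s*r
def proj(d,P):
    K=np.array([[d['fx'],0,d['cx']],[0,d['fy'],d['cy']],[0,0,1.]])
    return cv2.projectPoints(np.array(P,float).reshape(-1,3),np.array(d['rvec'],float),np.array(d['tvec'],float),K,np.array([d['k1'],0,0,0,0],float))[0].reshape(-1,2)
E
python3 - <<'E'
from h import *
import pickle
D={}
for n in['scene','top','wrist']:
    D[n]=snap(n,n+'0.png'); print(n,-cam(D[n])[0].T@cam(D[n])[1],D[n]['fx'],D[n]['k1'])
pickle.dump(D,open('d0.pkl','wb'))
s=env.observe(); print(s)
E
```

```text
scene [ 1.18779759 -0.23712516  0.76959482] 456.97505048800804 -0.11915750204998493
top [ 0.40296308 -0.01371897  1.10158703] 452.3638602342678 -0.06629363737961812
wrist [0.1100426  0.54513866 0.37351328] 408.33975138102244 -0.03215730886942819
{'time_s': 0.15, 'q': array([ 5.76243819e+01,  2.18332360e+01,  7.43702952e+01,  8.67570346e-04,
        8.38579444e+01, -1.23344396e+01]), 'qvel': array([ 0.02866779, -0.05070706, -0.14114022, -0.05702459, -0.07695281,
       -0.0304843 ]), 'joint_efforts': array([ 1.66141741e-03, -4.48629963e+01, -2.31343567e+01, -1.95484058e-04,
        3.79709774e-03, -2.65270813e-05]), 'position': array([0.18836865, 0.51654194, 0.25286955]), 'tool_rot': array([[ 9.39445939e-01, -5.87245924e-04,  3.42696635e-01],
       [-3.42697051e-01, -8.98106790e-04,  9.39445541e-01],
       [-2.43907390e-04, -9.99999424e-01, -1.04497022e-03]]), 'ft_force': array([-0.23388801,  0.5966403 ,  0.57585982]), 'wrist_torque': array([ 0.03372037, -0.01930406,  0.00246817]), 'grip_width': 0.08550740469628113}
```

View pics/top0.png

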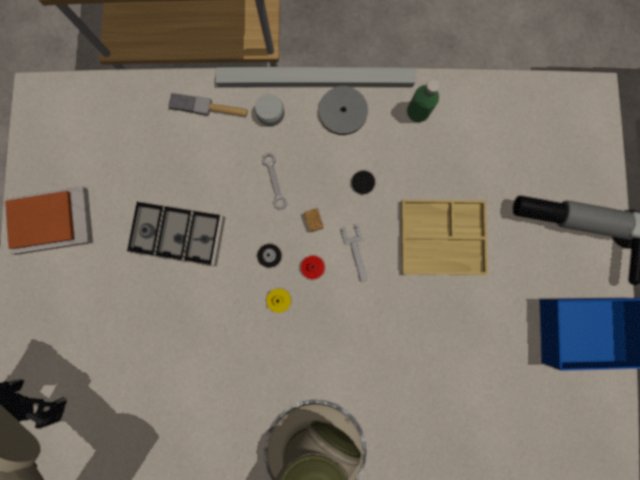

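View pics/scene0.png

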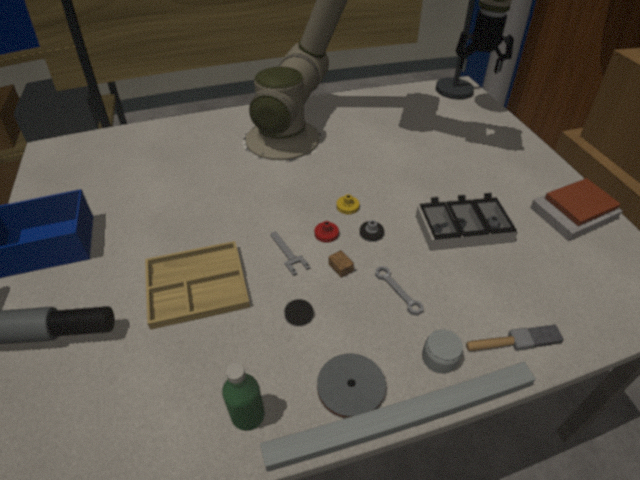

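View pics/wrist0.png

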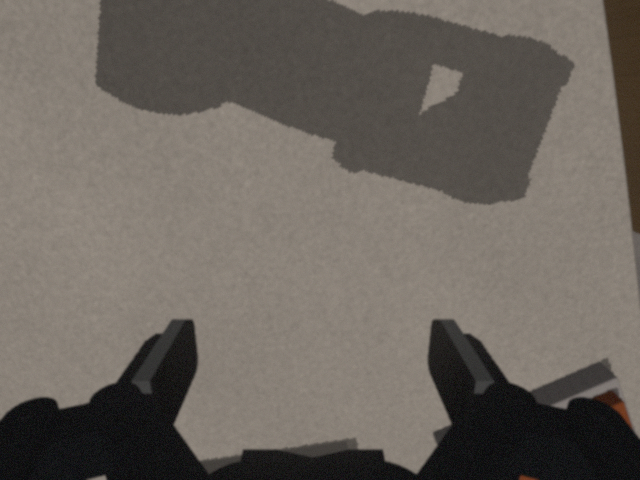

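The top view shows the case at (175,233), the caddy at (444,238), the pin spanner at (354,252), the ring spanner at (274,181), the black/steel pad at (269,255), red and yellow pads at (313,267) and (279,300), and the flat pad at (363,182). I'll enlarge the crops to identify the parts.

```bash
python3 - <<'E'
import cv2,numpy as np
t=cv2.imread('pics/top0.png'); s=cv2.imread('pics/scene0.png')
a=cv2.resize(t[195:275,120:230],(780,567),interpolation=cv2.INTER_CUBIC); cv2.imwrite('pics/c1.png',a)
b=cv2.resize(s[180:320,260:530],(800,415),interpolation=cv2.INTER_CUBIC); cv2.imwrite('pics/c2.png',b)
c=cv2.resize(t[215:315,240:380],(800,571),interpolation=cv2.INTER_CUBIC); cv2.imwrite('pics/c3.png',c)
E
```

```text
(no output)
```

View pics/c1.png

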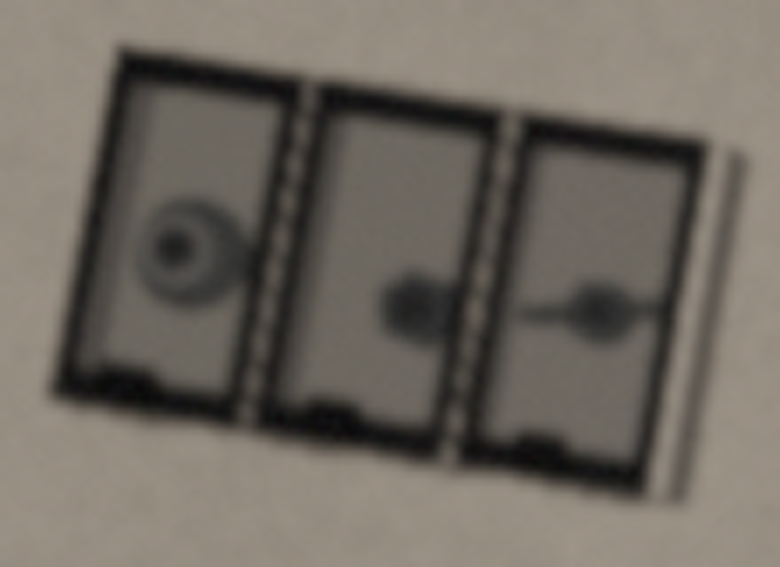

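View pics/c2.png

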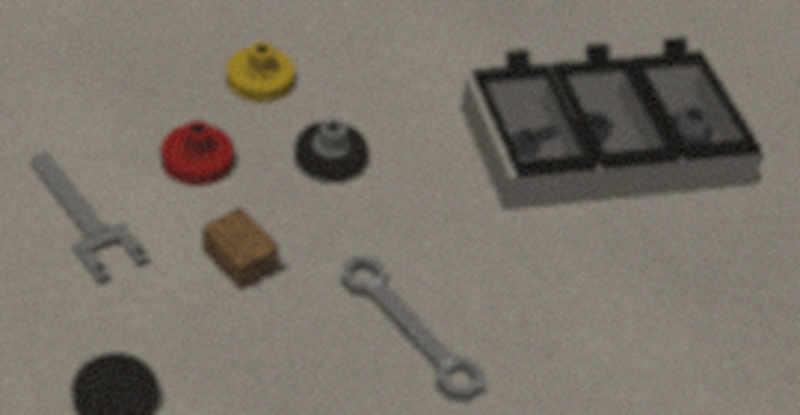

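View pics/c3.png

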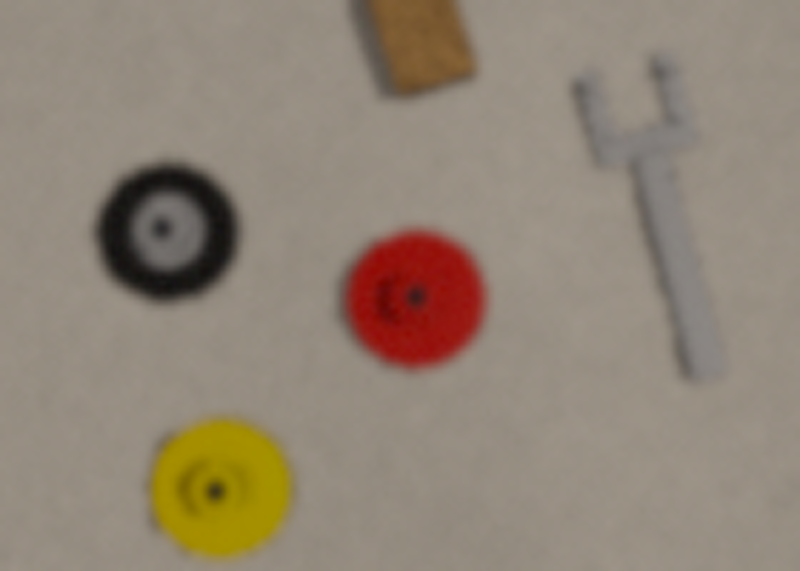

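The flange nut (dark round flange, brighter boss) is in the left compartment, lid0 (top ~(149,230)). The middle one holds the hexagon nut and the right one the wing nut. The hub pad is the black one with the steel hub at top (269,255), since the red and yellow ones have the wrong colours. The two-pin spanner is the forked one at (354,252). Next I measure them.

```bash
python3 - <<'E'
from h import *
import pickle
D=pickle.load(open('d0.pkl','rb')); d=D['top']; im=d['img'].astype(int); s=D['scene']
np.set_printoptions(precision=4,suppress=True)
def big(mask,roi):
    m=np.zeros(mask.shape,np.uint8); x0,y0,x1,y1=roi; m[y0:y1,x0:x1]=mask[y0:y1,x0:x1]*255
    c=max(cv2.findContours(m,cv2.RETR_EXTERNAL,cv2.CHAIN_APPROX_NONE)[0],key=cv2.contourArea); return c
R,G,B=im[...,0],im[...,1],im[...,2]
# caddy
c=big((R-B>45),(390,190,500,285)); r=cv2.minAreaRect(c); print('caddy',r)
for p in cv2.boxPoints(r): print(onz(d,*p,.022))
# pad
c=big((im.max(2)<60),(250,235,290,275)); (u,v),rad=cv2.minEnclosingCircle(c); print('pad',u,v,rad,onz(d,u,v,.012))
# pad in scene
si=s['img'].astype(int)
c=big((si.max(2)<60),(355,215,390,248)); print('pad scene bbox',cv2.boundingRect(c),cv2.minAreaRect(c)); (u,v)=cv2.minAreaRect(c)[0]; print(onz(s,u,v,.010))
# hub in top
print('grays',im[255,269],im[260,360],im[265,355],im[250,340],im[245,356])
print('pulls dark'); c=big((im.max(2)<60),(120,195,230,270)); r=cv2.minAreaRect(c); print(r)
for p in cv2.boxPoints(r): print(onz(d,*p,.042))
E
```

```text
caddy ((444.5, 237.0), (74.0, 85.0), 90.0)
[ 0.5975 -0.2106  0.022 ]
[ 0.598  -0.4198  0.022 ]
[ 0.4179 -0.4131  0.022 ]
[ 0.4187 -0.2073  0.022 ]
pad 269.0 255.5 11.543496131896973 [0.4637 0.1113 0.012 ]
pad scene bbox (360, 222, 24, 19) ((371.4054260253906, 231.5675506591797), (23.67345428466797, 17.426292419433594), 9.462322235107422)
[0.4733 0.1071 0.01  ]
grays [72 68 67] [136 132 128] [123 115 106] [158 148 137] [132 126 122]
pulls dark
((186.9729766845703, 235.16217041015625), (55.89565658569336, 49.977291107177734), 9.462322235107422)
[0.4625 0.3775 0.042 ]
[0.5803 0.3618 0.042 ]
[0.5579 0.2286 0.042 ]
[0.4411 0.2455 0.042 ]
```

```bash
python3 - <<'E'
from h import *
import pickle
D=pickle.load(open('d0.pkl','rb')); d=D['wrist']; np.set_printoptions(precision=4,suppress=True)
R,t=cam(d); print(R); print(env.tip_reach)
for p in[(320,240),(0,0),(640,0),(0,480),(640,480)]: print(onz(d,*p,0))
s=env.observe(); T=s['tool_rot']; c=-R.T@t; print('cam in tool',T.T@(c-s['position']),'axes\n',T.T@R.T)
E
```

```text
[[ 0.3425  0.9395 -0.002 ]
 [ 0.8905 -0.3239  0.3196]
 [ 0.2997 -0.1112 -0.9475]]
0.022
[0.2304 0.5083 0.    ]
[-0.0578  0.33    0.    ]
[0.1236 0.8281 0.    ]
[0.3926 0.0238 0.    ]
[0.6668 0.7788 0.    ]
cam in tool [-0.0834 -0.1206 -0.0001] axes
 [[-0.0002  0.9475  0.3199]
 [ 0.0009 -0.3199  0.9475]
 [ 1.      0.0005 -0.0008]]
```

Emit:
carry_out --targets '[[[0,20,-27,7,0,0,2],[0,40,-54,14,0,0,4],[0,60,-81,21,0,0,7],[0,80,-108,28,0,0,9],[0,100,-135,35,0,0,11],[0,120,-162,42,0,0,13],[0,140,-189,49,0,0,15],[0,160,-216,56,0,0,17],[0,176,-243,62,0,0,19],[0,186,-260,66,0,0,20],[0,192,-267,67,0,0,20],[0,192,-267,67,0,0,20],[0,192,-267,67,0,0,20]]]'

```text
time_s: 1.23
position: [0.3802, 0.25, 0.32]
tool_rot: [[1.0, -0.001, 0.002], [-0.002, 0.0, 1.0], [-0.001, -1.0, 0.0]]
ft_force: [0.2, 0.0, 0.1]
grip_width: 0.0855
```

```bash
python3 - <<'E'
from h import *
import pickle
d=snap('wrist','w1.png'); pickle.dump(d,open('w1.pkl','wb')); s=env.observe(); print(s['position'],s['q'],s['time_s'],s['tool_rot'][:,2])
E
```

```text
[0.37994052 0.25036085 0.3199485 ] [ 1.84060299e+01  9.57284827e+00  8.06350906e+01  2.12362064e-02
  8.98381464e+01 -7.15600561e+01] 1.2833 [5.93149709e-04 9.99999819e-01 9.71879124e-05]
```

View pics/w1.png

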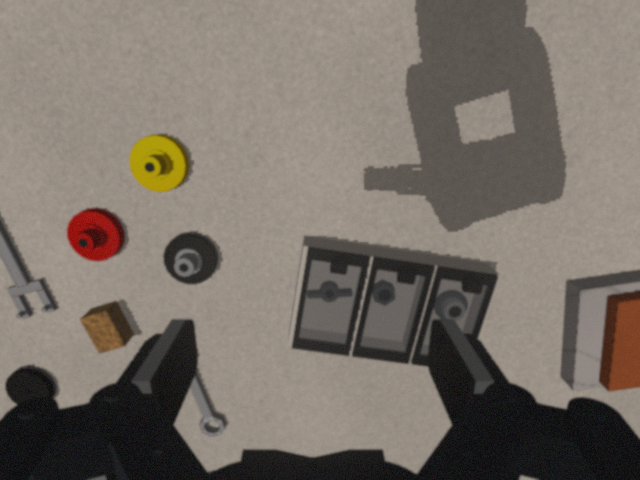

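The wrist view confirms the flange nut in the right-hand image compartment (450,305), which is +y, lid0. The wing nut is at (330,292) and the hex nut at (383,293). The black/steel pad is at (190,258). Next is a view over the caddy and spanner.

Emit:
carry_out --targets '[[[0.3,0,-30,0,0,0,0],[0.5,0,-65,0,0,0,0],[0.5,0,-100,0,0,0,0],[0.5,0,-140,0,0,0,0],[0.5,0,-180,0,0,0,0],[0.5,0,-220,0,0,0,0],[0.5,0,-260,0,0,0,0],[0.5,0,-300,0,0,0,0],[0.5,0,-340,0,0,0,0],[0.5,0,-370,0,0,0,0],[0.5,0,-390,0,0,0,0],[0.5,0,-400,0,0,0,0],[0.5,0,-400,0,0,0,0],[0.5,0,-400,0,0,0,0]]]'

```text
time_s: 2.45
position: [0.3806, -0.1492, 0.3201]
tool_rot: [[1.0, -0.0, 0.0], [-0.0, 0.001, 1.0], [-0.0, -1.0, 0.001]]
ft_force: [0.2, -0.2, -0.1]
grip_width: 0.0427
```

```bash
python3 - <<'E'
from h import *
import pickle
d=snap('wrist','w2.png'); pickle.dump(d,open('w2.pkl','wb')); s=env.observe(); print(s['position'],s['q'],s['time_s'],s['grip_width'],env.tip_reach)
E
```

```text
[ 0.38062312 -0.14883628  0.32025371] [-3.80785725e+01  4.56648309e+00  8.65377704e+01  2.12352507e-02
  8.89211789e+01 -1.28124510e+02] 2.5 0.04260892435201289 0.022
```

View pics/w2.png

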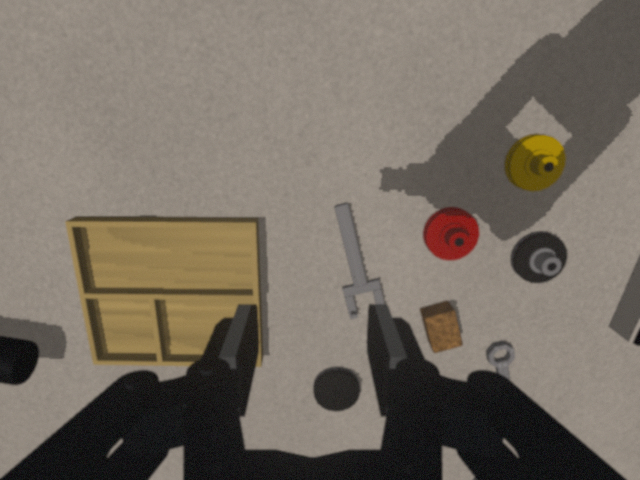

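```bash
cat > m.py <<'E'
from h import *
import pickle
np.set_printoptions(precision=4,suppress=True)
def big(mask,roi):
    m=np.zeros(mask.shape,np.uint8); x0,y0,x1,y1=roi; m[y0:y1,x0:x1]=mask[y0:y1,x0:x1]*255
    return max(cv2.findContours(m,cv2.RETR_EXTERNAL,cv2.CHAIN_APPROX_NONE)[0],key=cv2.contourArea)
E
python3 - <<'E'
from m import *
w1=pickle.load(open('w1.pkl','rb'));w2=pickle.load(open('w2.pkl','rb'))
b2=cv2.GaussianBlur(w2['img'],(5,5),0).astype(int); b1=cv2.GaussianBlur(w1['img'],(5,5),0).astype(int)
rb=b2[...,0]-b2[...,2]
print('table rb',np.median(rb[100:200,200:330]),'spanner',b2[240,350],b2[305,352])
sp=big(rb<14,(325,195,392,300)); r=cv2.minAreaRect(sp); print('sp',r,cv2.boundingRect(sp))
cv2.imwrite('pics/m1.png',cv2.resize(((rb<14)*255).astype(np.uint8)[190:330,310:460],(600,560)))
pts=np.array([onz(w2,*p[0],.010)[:2] for p in sp])
print('world bbox',pts.min(0),pts.max(0))
sh=pts[(pts[:,0]<np.percentile(pts[:,0],5)+.06)&(pts[:,0]>pts[:,0].min()+.01)]
l=cv2.fitLine(sh.astype(np.float32),cv2.DIST_L2,0,.01,.01).ravel(); print('line',l,np.degrees(np.arctan2(l[1],l[0])))
# caddy
c=big(rb>32,(60,205,275,375)); 
wp=np.array([onz(w2,*p[0],.022)[:2]*1000 for p in c]).astype(np.float32); print('caddy',cv2.minAreaRect(wp),'corners'); print(cv2.boxPoints(cv2.minAreaRect(wp)))
# hub
def hub(im,d,roi):
    x0,y0,x1,y1=roi; g=im[y0:y1,x0:x1].sum(2)/3; 
    return g
for d,b,roi in[(w1,b1,(160,228,222,288)),(w2,b2,(508,228,572,288))]:
    c=big(b.max(2)<75,roi); e=cv2.fitEllipse(c); print('pad',e,onz(d,*e[0],.010), cv2.boundingRect(c))
a=cv2.resize(w1['img'][225:295,155:225,::-1],(560,560),interpolation=cv2.INTER_CUBIC); bb=cv2.resize(w2['img'][225:295,505:575,::-1],(560,560)); 
cv2.imwrite('pics/hub.png',cv2.resize(np.hstack([a,bb]),(800,400)))
cv2.imwrite('pics/case.png',cv2.resize(w1['img'][225:375,285:505,::-1],(800,545),interpolation=cv2.INTER_CUBIC))
E
```

```text
table rb 19.0 spanner [120 116 114] [116 113 111]
sp ((353.0882568359375, 253.3529510498047), (103.56271362304688, 39.290767669677734), 75.96376037597656) (334, 202, 51, 98)
world bbox [ 0.3988 -0.1255] [ 0.515  -0.0649]
line [ 0.9367  0.3502  0.4347 -0.1087] 20.501368
caddy ((507.5011901855469, -313.41070556640625), (208.6481170654297, 186.0976104736328), 89.55257415771484) corners
[[ 413.6406 -417.0049]
 [ 599.7325 -418.4582]
 [ 601.3618 -209.8165]
 [ 415.2698 -208.3632]]
pad ((191.0000762939453, 257.5749206542969), (49.13579559326172, 52.54637145996094), 91.42253112792969) [0.4623 0.1125 0.01  ] (165, 233, 53, 50)
pad ((537.8143310546875, 256.34173583984375), (46.20323944091797, 50.51625061035156), 73.72330474853516) [0.4617 0.1081 0.01  ] (512, 232, 54, 50)
```

View pics/m1.png

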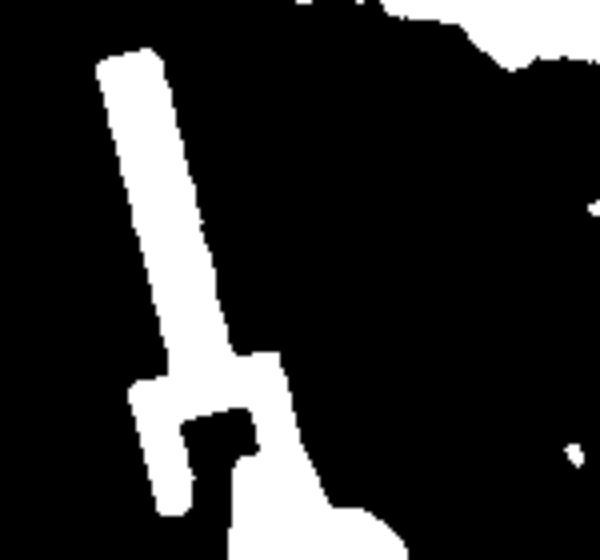

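View pics/hub.png

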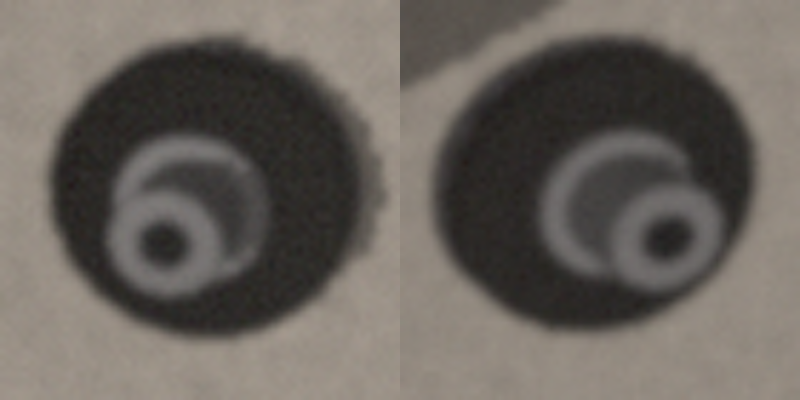

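View pics/case.png

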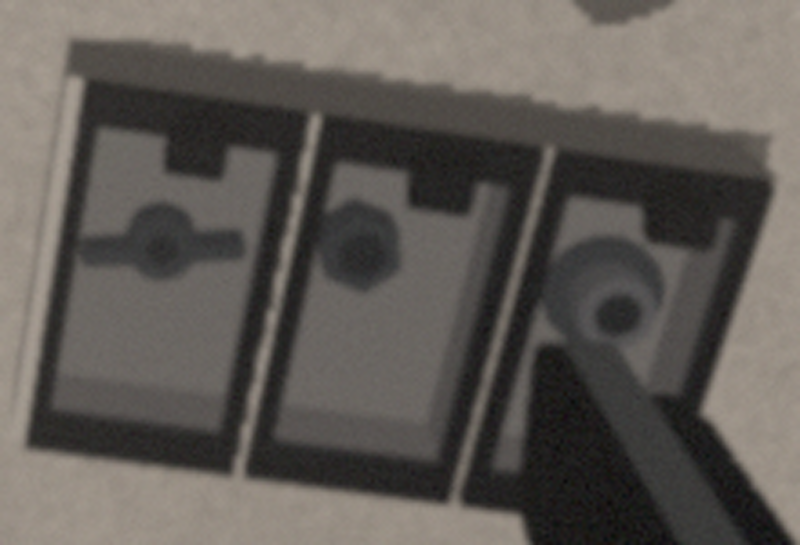

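```bash
python3 - <<'E'
from m import *
w1=pickle.load(open('w1.pkl','rb'));w2=pickle.load(open('w2.pkl','rb'));t0=pickle.load(open('d0.pkl','rb'))
print('hub',onz(w1,183.5,267.4,.034),onz(w2,551.7,266.5,.034))
a=onz(w2,342.5,204.5,.010);b=onz(w2,361.2,282.2,.009); print('spanner',a,b,np.linalg.norm(a-b),np.degrees(np.arctan2(*(b-a)[1::-1])), 'origin',a+.7*(b-a))
c=[onz(w1,*p,.042) for p in[(308.4,247.6),(292.7,347.4),(498.1,275.1)]]
print('case',c, np.linalg.norm(c[0]-c[1]),np.linalg.norm(c[0]-c[2]))
f=c[2]-c[0]; g=c[1]-c[0]; print(np.degrees(np.arctan2(-f[0],f[1])),np.degrees(np.arctan2(g[1],g[0])),'centre',(c[1]+c[2])/2)
print('nut',onz(w1,455,311.6,.022),onz(w1,450.8,304.2,.009))
# walls: case outer box on w1
b=cv2.GaussianBlur(w1['img'],(3,3),0).astype(int)
for p in[(310,360)]: pass
E
```

```text
hub [0.4644 0.1109 0.034 ] [0.4644 0.1114 0.034 ]
spanner [ 0.4016 -0.1163  0.01  ] [ 0.4939 -0.0924  0.009 ] 0.09540922855460264 14.51740536258248 origin [ 0.4662 -0.0996  0.0093]
case [array([0.4391, 0.2459, 0.042 ]), array([0.5591, 0.2275, 0.042 ]), array([0.4706, 0.4483, 0.042 ])] 0.1214026997157859 0.20487684337151738
-8.841856865977277 -8.691504861170687 centre [0.5148 0.3379 0.042 ]
nut [0.5249 0.4146 0.022 ] [0.5221 0.4136 0.009 ]
```

Everything agrees:
- Hub at (464,111) in two views.
- Nut at case (-3,+77), within its stated range.
- Case yaw -8.8°, centre (515,338).
- Caddy centre ≈(508.5,-314.5).
- Spanner ≈(466,-100), heading 14.5°.

I'll grasp the spanner first.

Emit:
carry_out --squeeze 45 --targets '[[[0.5,20,12,-30,0,0,4],[0.5,45,26,-65,0,0,8],[0.5,70,40,-100,0,0,12],[0.5,84,49,-135,0,0,14.5],[0.5,86,50,-170,0,0,14.5],[0.5,86,50,-200,0,0,14.5],[0.5,86,50,-230,0,0,14.5],[0.5,86,50,-255,0,0,14.5],[0.5,86,50,-255,0,0,14.5]]]'

```text
time_s: 3.25
position: [0.4647, -0.0977, 0.062]
tool_rot: [[0.968, -0.007, -0.252], [0.252, 0.004, 0.968], [-0.006, -1.0, 0.005]]
ft_force: [-0.6, 0.2, -1.1]
grip_width: 0.0425
```

```bash
python3 - <<'E'
from h import *
import pickle
d=snap('wrist','w3.png'); pickle.dump(d,open('w3.pkl','wb')); s=env.observe(); print(s['position'],s['time_s'])
E
```

```text
[ 0.46573966 -0.09845656  0.06430478] 3.3
```

View pics/w3.png

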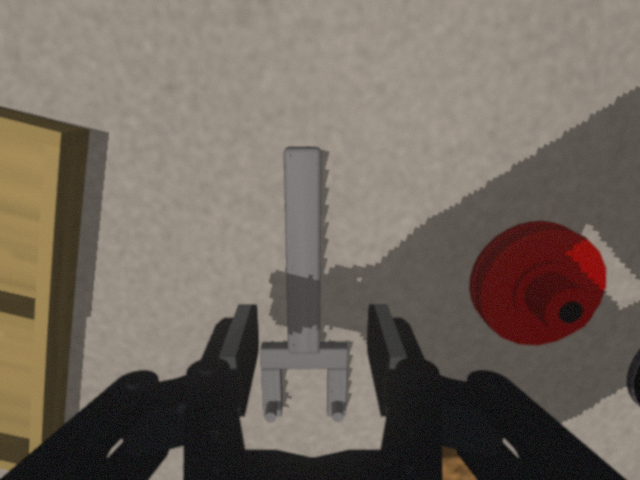

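The spanner is aligned with the jaws: tail at (303,150), fork shoulder at (304,348), finger midline at col ~313. I'll recompute its position from this closer view.

```bash
python3 - <<'E'
from m import *
d=pickle.load(open('w3.pkl','rb'))
a=onz(d,302,150,.010);b=onz(d,304,346,.009); print(a,b,np.linalg.norm(a-b),np.degrees(np.arctan2(*(b-a)[1::-1])),a+.7*(b-a)/np.linalg.norm(b-a)*.1)
print(proj(d,[env.observe()['position']+np.array([0,0,-.003])]),proj(d,[env.observe()['position']+np.array([0,0,-.05])]))
E
```

```text
[ 0.4027 -0.1176  0.01  ] [ 0.4944 -0.0935  0.009 ] 0.09480092246304217 14.71536697191231 [ 0.4704 -0.0998  0.0093]
[[308.1318 357.8254]] [[308.6794 297.5977]]
```

Emit:
carry_out --targets '[[[0.5,0,-1,-15,0,0,0],[0.5,0,-1,-28,0,0,0],[0.5,0,-1,-36,0,0,0],[0.5,0,-1,-40,0,0,0],[0.7,0,-1,-40,0,0,0],[1,0,-1,-40,0,0,0],[1,0,-1,-40,0,0,0],[1,0,-1,-40,0,0,0],[1,0,-1,-40,0,0,0],[1,0,-1,-40,0,0,0]]]'

```text
time_s: 4.13
position: [0.4669, -0.1014, 0.0264]
tool_rot: [[0.968, 0.002, -0.25], [0.25, -0.001, 0.968], [0.002, -1.0, -0.001]]
ft_force: [-1.1, 2.1, 6.7]
grip_width: 0.0143
```

Emit:
carry_out --targets '[[[1,0,0,20,0,0,0],[1,0,0,50,0,0,0],[1,0,-10,80,0,0,-6],[1,0,-25,95,0,0,-13],[1,-1,-45,95,0,0,-20],[1,-1,-65,95,0,0,-27],[1,-1,-85,95,0,0,-34],[1,-1,-105,95,0,0,-41],[1,-2,-125,95,0,0,-48],[1,-2,-140,95,0,0,-55],[1,-2,-155,95,0,0,-62],[1,-2,-170,95,0,0,-69],[1,-2,-185,95,0,0,-76],[1,-3,-195,95,0,0,-83],[1,-3,-203,90,0,0,-90],[1,-3,-209,80,0,0,-97],[1,-3,-209,70,0,0,-103],[1,-3,-209,60,0,0,-105],[1,-3,-209,60,0,0,-105]]]'

```text
time_s: 5.72
position: [0.4628, -0.3098, 0.084]
tool_rot: [[-0.011, -0.002, 1.0], [-1.0, 0.002, -0.011], [-0.002, -1.0, -0.002]]
ft_force: [-0.5, 0.6, -2.1]
grip_width: 0.0141
```

```bash
python3 - <<'E'
from h import *
import pickle
d=snap('wrist','w4.png'); pickle.dump(d,open('w4.pkl','wb')); s=env.observe(); print(s['position'],s['time_s'],s['tool_rot'],s['grip_width'])
d=snap('scene','s4.png'); cv2.imwrite('pics/s4c.png',cv2.resize(d['img'][200:360,100:340,::-1],(780,520)))
E
```

```text
[ 0.46312255 -0.30998354  0.08494758] 5.7667 [[-0.00853987 -0.00126851  0.99996273]
 [-0.99996266  0.00133068 -0.00853818]
 [-0.0013198  -0.99999831 -0.00127983]] 0.014329008155608804
```

View pics/w4.png

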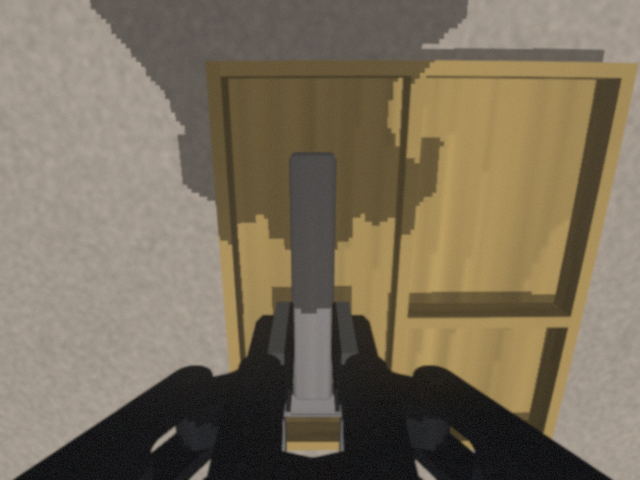

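View pics/s4c.png

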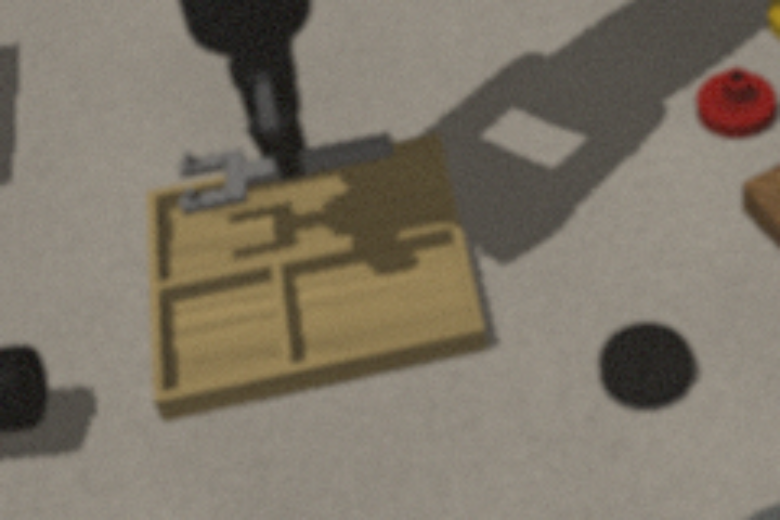

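The spanner is held level over the long bay, tail at (313,155), with pins up. I'll check the caddy from this view before lowering.

```bash
python3 - <<'E'
from m import *
d=pickle.load(open('w4.pkl','rb'))
for p in[(208,63),(637,64),(405,77),(222,78),(411,76),(598,76),(408,318),(571,320)]: print(p,onz(d,*p,.022))
E
```

```text
(208, 63) [ 0.4192 -0.2107  0.022 ]
(637, 64) [ 0.5996 -0.2117  0.022 ]
(405, 77) [ 0.5013 -0.2171  0.022 ]
(222, 78) [ 0.4246 -0.2166  0.022 ]
(411, 76) [ 0.5038 -0.2167  0.022 ]
(598, 76) [ 0.5836 -0.2166  0.022 ]
(408, 318) [ 0.5097 -0.3308  0.022 ]
(571, 320) [ 0.5939 -0.3332  0.022 ]
```

Emit:
carry_out --targets '[[[1,1,0,-20,0,0,0],[1,1,0,-38,0,0,0],[1,1,0,-47,0,0,0],[1,1,0,-51,0,0,0],[1,1,0,-53,0,0,0],[1,1,0,-53,0,0,0]]]'

```text
time_s: 6.32
position: [0.4647, -0.3105, 0.0329]
tool_rot: [[-0.009, 0.001, 1.0], [-1.0, -0.001, -0.009], [0.001, -1.0, 0.001]]
ft_force: [-0.4, 0.2, -1.5]
grip_width: 0.0142
```

```bash
python3 - <<'E'
from h import *
s=env.observe(); print(s['position'],s['time_s'],s['ft_force'],s['grip_width'])
E
```

```text
[ 0.46474851 -0.31053129  0.03290414] 6.3167 [-0.42724318  0.16092163 -1.51987829] 0.014171110424463063
```

Emit:
carry_out --targets '[[[1,0,0,-1,0,0,0],[1,0,0,-2,0,0,0],[0.6,0,0,-2,0,0,0],[0.6,0,0,-2,0,0,0],[0.6,0,0,-2,0,0,0],[0.6,0,0,5,0,0,0],[0.6,0,0,20,0,0,0],[0.5,0,0,50,0,0,0],[0.5,0,5,85,0,0,0],[0.5,0,20,120,0,0,0],[0.5,0,50,140,0,0,0],[0.5,0,90,140,0,0,0],[0.5,0,130,140,0,0,0],[0.5,0,160,140,0,0,0],[0.5,0,160,140,0,0,0]]]'

```text
time_s: 7.57
position: [0.4637, -0.1456, 0.1731]
tool_rot: [[-0.005, -0.0, 1.0], [-1.0, 0.001, -0.005], [-0.001, -1.0, -0.0]]
ft_force: [0.4, -0.5, -0.1]
grip_width: 0.0426
```

```bash
python3 - <<'E'
from h import *
import pickle
d=snap('scene','s5.png'); cv2.imwrite('pics/s5c.png',cv2.resize(d['img'][200:360,100:340,::-1],(780,520)))
s=env.observe(); print(s['position'],s['time_s'],s['ft_force'],s['grip_width'])
E
```

```text
[ 0.46428683 -0.14800807  0.17315378] 7.6167 [ 0.25020185 -1.07243822  0.20115947] 0.04261178007309304
```

View pics/s5c.png

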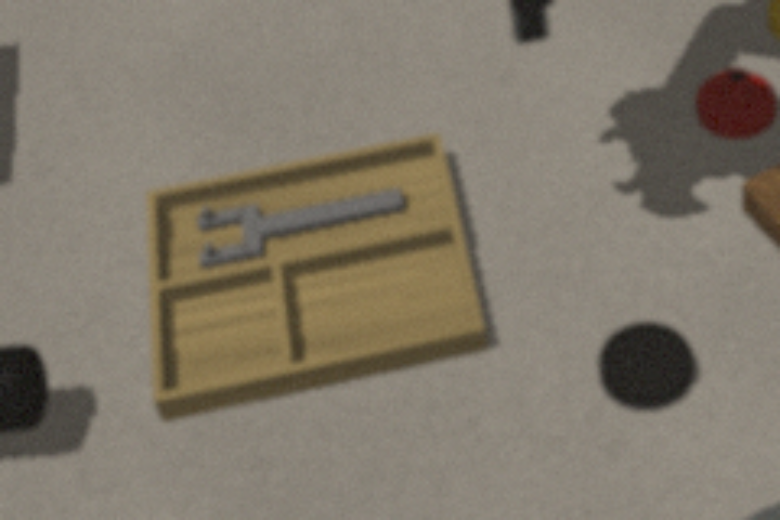

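The spanner lies flat in the long bay with its pins up. Next is the hub pad.

Emit:
carry_out --targets '[[[0.5,0,20,0,0,0,0],[0.5,0,55,0,0,0,0],[0.5,0,95,0,0,0,0],[0.5,0,135,0,0,0,0],[0.5,0,175,0,0,0,0],[0.5,0,210,-5,0,0,0],[0.5,0,240,-20,0,0,0],[0.5,0,256,-45,0,0,0],[0.5,0,261,-75,0,0,0],[0.5,0,261,-95,0,0,0],[0.5,0,261,-110,0,0,0],[0.5,0,261,-122,0,0,0],[0.5,0,261,-130,0,0,0],[0.5,0,261,-133,0,0,0],[0.7,0,261,-133,0,0,0],[1,0,261,-133,0,0,0],[1,0,261,-133,0,0,0],[1,0,261,-133,0,0,0],[1,0,261,-133,0,0,0],[1,0,261,-133,0,0,0]]]'

```text
time_s: 9.28
position: [0.4649, 0.1106, 0.0399]
tool_rot: [[-0.009, 0.001, 1.0], [-1.0, -0.0, -0.009], [0.0, -1.0, 0.001]]
ft_force: [-0.2, -1.7, 5.2]
grip_width: 0.02
```

```bash
python3 - <<'E'
from h import *
d=snap('wrist','w6.png')
s=env.observe(); print(s['position'],s['time_s'],s['ft_force'],s['grip_width'])
E
```

```text
[0.46488385 0.11059953 0.03991643] 9.3333 [-0.00956802 -1.39488705  5.90792312] 0.02002499043491157
```

View pics/w6.png

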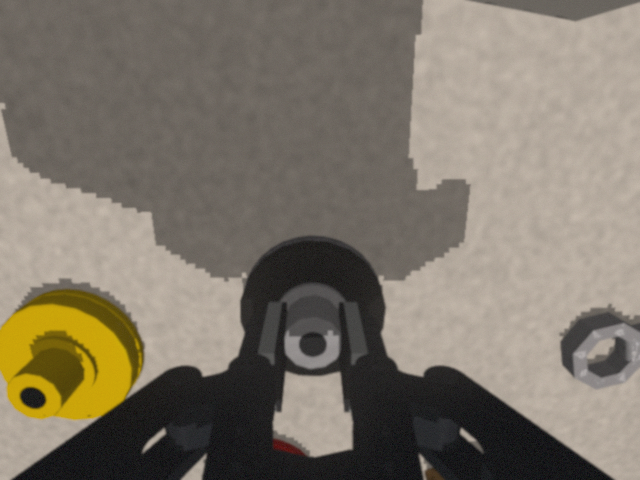

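Emit:
carry_out --targets '[[[1,0,0,15,0,0,0],[1,0,0,40,0,0,0],[1,2,-10,70,0,0,0],[1,8,-35,85,0,0,0],[1,16,-70,90,0,0,0],[1,25,-108,90,0,0,0],[1,34,-146,90,0,0,0],[1,43,-184,90,0,0,0],[1,52,-222,90,0,0,0],[1,61,-260,90,0,0,0],[1,70,-298,90,0,0,0],[1,77,-335,90,0,0,0],[1,84,-365,85,0,0,0],[1,88,-380,75,0,0,0],[1,88,-385,60,0,0,0],[1,88,-385,50,0,0,0],[1,88,-385,50,0,0,0]]]'

```text
time_s: 10.75
position: [0.5513, -0.2734, 0.0868]
tool_rot: [[-0.01, -0.004, 1.0], [-1.0, 0.003, -0.01], [-0.003, -1.0, -0.004]]
ft_force: [-0.1, -0.1, -1.4]
grip_width: 0.0199
```

```bash
python3 - <<'E'
from h import *
d=snap('wrist','w7.png')
s=env.observe(); print(s['position'],s['time_s'],s['ft_force'],s['grip_width'])
E
```

```text
[ 0.55188397 -0.27332353  0.08824101] 10.8 [ 0.15069561  0.16718959 -1.07312393] 0.020074631926519985
```

View pics/w7.png

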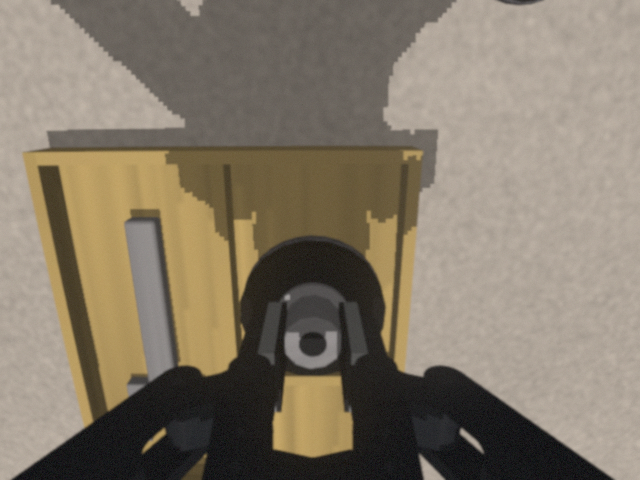

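The pad is level and centred over the bigger bay. I'll lower and release it.

Emit:
carry_out --targets '[[[1,0,0,-15,0,0,0],[1,0,0,-29,0,0,0],[1,0,0,-38,0,0,0],[1,0,0,-42,0,0,0],[1,0,0,-44,0,0,0],[1,0,0,-44,0,0,0],[0.6,0,0,-44,0,0,0],[0.6,0,0,-44,0,0,0],[0.6,0,0,-44,0,0,0],[0.6,0,0,-38,0,0,0],[0.6,0,0,-20,0,0,0],[0.6,0,0,10,0,0,0],[0.6,-10,20,50,0,0,0],[0.6,-20,50,80,0,0,0],[0.6,-30,90,90,0,0,0],[0.6,-40,130,90,0,0,0],[0.6,-50,170,90,0,0,0],[0.6,-50,200,90,0,0,0],[0.6,-50,200,90,0,0,0]]]'

```text
time_s: 12.38
position: [0.5012, -0.0692, 0.1804]
tool_rot: [[-0.005, 0.0, 1.0], [-1.0, 0.001, -0.005], [-0.001, -1.0, 0.0]]
ft_force: [0.6, 0.2, 0.2]
grip_width: 0.0345
```

```bash
python3 - <<'E'
from h import *
d=snap('scene','s8.png'); cv2.imwrite('pics/s8c.png',cv2.resize(d['img'][200:360,100:340,::-1],(780,520)))
s=env.observe(); print(s['position'],s['time_s'],s['ft_force'],s['grip_width'],s['q'])
E
```

```text
[ 0.50207897 -0.07175074  0.1803372 ] 12.4333 [ 0.15766481  0.06338766 -0.29191354] 0.034156280009203566 [-2.15348314e+01  2.14873715e+01  8.79820891e+01  1.40338931e-02
  7.04769799e+01 -2.12189779e+01]
```

View pics/s8c.png

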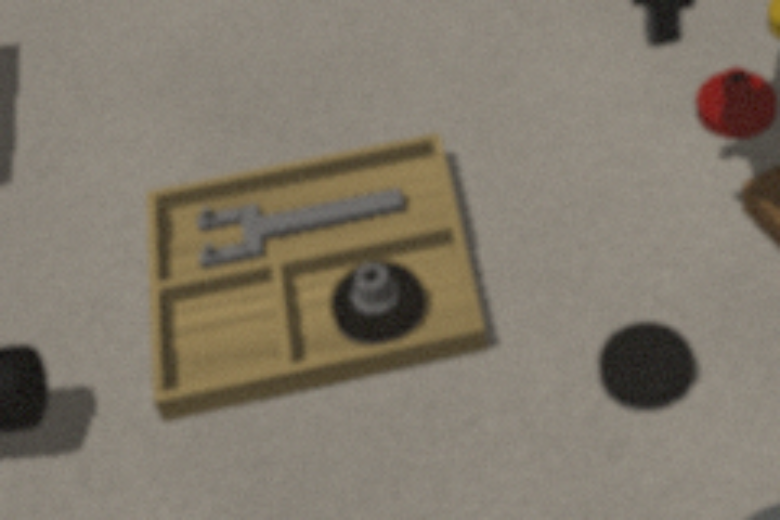

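The hub pad is seated upright in the bigger bay. Next I turn to hover over the lid0 pull.

Emit:
carry_out --targets '[[[0.6,-2,20,0,0,0,3],[0.6,-4,55,0,0,0,9],[0.6,-6,95,0,0,0,16],[0.6,-8,135,0,0,0,23],[0.6,-10,175,0,0,0,30],[0.6,-12,215,0,0,0,37],[0.6,-14,255,0,0,0,44],[0.6,-17,295,0,0,0,51],[0.6,-20,335,0,0,0,58],[0.6,-22,375,0,0,0,65],[0.6,-24,410,0,0,0,71],[0.6,-26,445,0,0,0,77],[0.6,-28,470,-10,0,0,81],[0.6,-28,485,-20,0,0,81.75],[0.6,-28,489,-25,0,0,81.75],[0.6,-28,489,-25,0,0,81.75]]]'

```text
time_s: 13.77
position: [0.4746, 0.4145, 0.153]
tool_rot: [[0.988, -0.002, 0.153], [-0.153, -0.001, 0.988], [-0.002, -1.0, -0.002]]
ft_force: [-0.1, 0.0, 0.4]
grip_width: 0.0339
```

```bash
python3 - <<'E'
from m import *
d=snap('wrist','w9.png'); pickle.dump(d,open('w9.pkl','wb'))
s=env.observe(); print(s['position'],s['time_s'],s['q'],s['tool_rot'][:,2])
def W(x,y,z,c0=(514.8,337.9),th=-8.75):
    c,sn=np.cos(np.radians(th)),np.sin(np.radians(th)); return [(c0[0]+c*x-sn*y)/1e3,(c0[1]+sn*x+c*y)/1e3,z/1e3]
print(proj(d,[W(-52,70,65),W(-59,62,65),W(-59,78,65),W(-59,0,65),W(-61,102,42),W(-61,-102,42)]))
E
```

```text
[0.4749 0.4138 0.154 ] 13.8167 [ 30.3259  34.3709  69.4775  -0.021   76.2187 -50.8115] [ 0.154   0.9881 -0.001 ]
[[313.3155 261.8956]
 [298.6055 249.9095]
 [328.0272 249.9109]
 [185.0885 249.8738]
 [367.0279 233.6035]
 [ 29.6096 233.7213]]
```

View pics/w9.png

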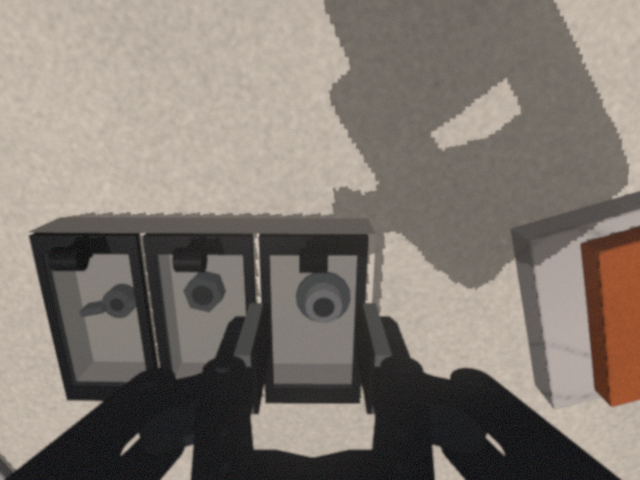

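Predicted rim and pull pixels, (30..367,234) and (313,262), match the picture within about 1 px. Descend and pinch the pull by its ends.

Emit:
carry_out --squeeze 30 --targets '[[[0.6,0,0,-25,0,0,0],[0.6,0,0,-50,0,0,0],[0.6,0,0,-70,0,0,0],[0.6,0,0,-80,0,0,0],[0.6,0,0,-85,0,0,0],[0.8,0,0,-85,0,0,0],[1,0,0,-85,0,0,0],[1,0,0,-85,0,0,0],[1,0,0,-85,0,0,0],[1,0,0,-85,0,0,0]]]'

```text
time_s: 14.65
position: [0.4752, 0.4147, 0.0703]
tool_rot: [[0.988, 0.002, 0.153], [-0.153, 0.001, 0.988], [0.002, -1.0, 0.001]]
ft_force: [2.3, -1.5, 1.5]
grip_width: 0.0151
```

```bash
python3 - <<'E'
from m import *
d=snap('wrist','w10.png')
s=env.observe(); print(s['position'],s['time_s'],s['ft_force'],s['grip_width'])
c,sn=np.cos(np.radians(-8.75)),np.sin(np.radians(-8.75))
def bar(f): f=np.radians(f); return np.array([-113*np.cos(f)+22*np.sin(f),113*np.sin(f)+22*np.cos(f)])
for f in range(0,101,5):
    b=bar(f)-bar(0); print(f,np.round([c*b[0],sn*b[0],b[1]],1))
E
```

```text
[0.4752 0.4147 0.0702] 14.7 [ 2.047  -1.3387  2.5708] 0.01476138331221377
0 [ 0. -0.  0.]
5 [ 2.3 -0.4  9.8]
10 [ 5.5 -0.8 19.3]
15 [ 9.4 -1.5 28.5]
20 [14.2 -2.2 37.3]
25 [19.7 -3.  45.7]
30 [25.8 -4.  53.6]
35 [32.7 -5.  60.8]
40 [40.1 -6.2 67.5]
45 [48.1 -7.4 73.5]
50 [56.6 -8.7 78.7]
55 [ 65.4 -10.1  83.2]
60 [ 74.7 -11.5  86.9]
65 [ 84.2 -13.   89.7]
70 [ 93.9 -14.5  91.7]
75 [103.8 -16.   92.8]
80 [113.7 -17.5  93.1]
85 [123.6 -19.   92.5]
90 [133.4 -20.5  91. ]
95 [143.1 -22.   88.7]
100 [152.5 -23.5  85.5]
```

View pics/w10.png

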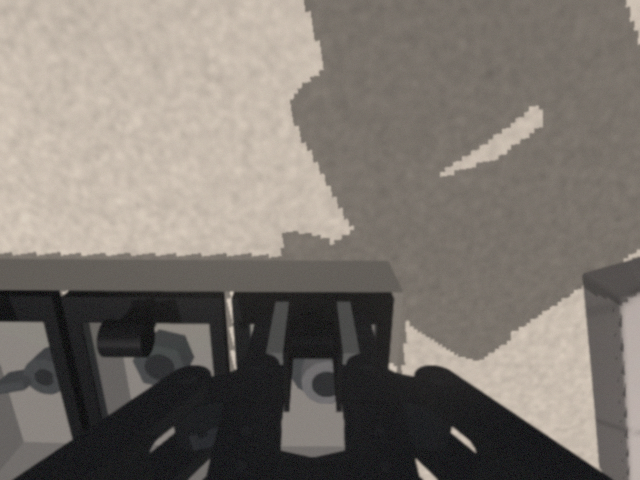

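Pinched the pull (gap 14.8 mm). I'll swing it along the arc to 30° first and check the force.

Emit:
carry_out --targets '[[[1,2,0,10,0,0,0],[1,5,-1,19,0,0,0],[1,9,-1,28,0,0,0],[1,14,-2,37,0,0,0],[1,20,-3,46,0,0,0],[1,26,-4,54,0,0,0]]]'

```text
time_s: 15.2
position: [0.5005, 0.4106, 0.124]
tool_rot: [[0.988, -0.001, 0.153], [-0.153, -0.0, 0.988], [-0.001, -1.0, -0.0]]
ft_force: [1.7, 0.9, -6.0]
grip_width: 0.0146
```

```bash
python3 - <<'E'
from m import *
d=snap('scene','s11.png'); cv2.imwrite('pics/s11c.png',cv2.resize(d['img'][110:270,390:550,::-1],(580,580)))
s=env.observe(); print(s['position'],s['time_s'],s['ft_force'],s['grip_width'])
E
```

```text
[0.502  0.4105 0.1256] 15.25 [-0.9397 -3.754   0.2757] 0.014883955811543358
```

View pics/s11c.png

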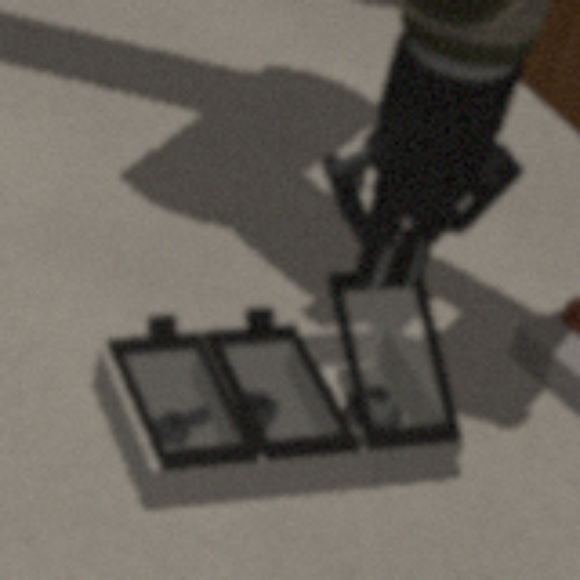

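Lid0 is rising cleanly and the others stay shut. I continue along the arc to about 95°.

Emit:
carry_out --targets '[[[1,7,-1,7,0,0,0],[1,14,-2,13,0,0,0],[1,22,-3,19,0,0,0],[1,31,-5,25,0,0,0],[1,40,-6,29,0,0,0],[1,49,-7,33,0,0,0],[1,58,-9,36,0,0,0],[1,68,-10,38,0,0,0],[1,78,-12,39,0,0,0],[1,88,-13,39,0,0,0],[1,98,-15,38,0,0,0],[1,108,-16,37,0,0,0],[1,117,-18,35,0,0,0],[1,117,-18,35,0,0,0]]]'

```text
time_s: 16.42
position: [0.6198, 0.3917, 0.1598]
tool_rot: [[0.988, 0.003, 0.154], [-0.154, 0.001, 0.988], [0.003, -1.0, 0.001]]
ft_force: [-0.5, -3.7, 4.8]
grip_width: 0.0149
```

```bash
python3 - <<'E'
from m import *
d=snap('scene','s12.png'); cv2.imwrite('pics/s12c.png',cv2.resize(d['img'][110:270,390:550,::-1],(580,580)))
s=env.observe(); print(s['position'],s['time_s'],s['ft_force'],s['grip_width'],s['q'])
E
```

```text
[0.6193 0.3918 0.1599] 16.4667 [-1.1159 -3.5793  5.2568] 0.014686074483812081 [ 23.1142  44.5111  47.9058  -0.0606  87.4173 -58.0237]
```

View pics/s12c.png

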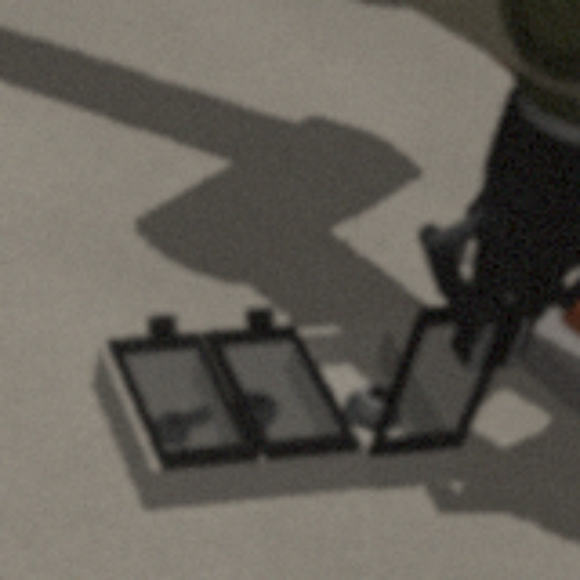

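The lid is open past vertical. I'll release, rise clear of it, and turn over the nut.

Emit:
carry_out --squeeze 45 --targets '[[[0.7,0,0,0,0,0,0],[0.6,0,0,0,0,0,0],[0.6,0,0,0,0,0,0],[0.6,0,0,8,0,0,0],[0.6,0,0,25,0,0,0],[0.6,0,0,50,0,0,0],[0.6,0,0,75,0,0,0],[0.6,-15,4,80,0,0,-7],[0.6,-35,8,80,0,0,-14],[0.6,-55,12,80,0,0,-21],[0.6,-75,16,80,0,0,-28],[0.6,-90,20,80,0,0,-35],[0.6,-94,21,80,0,0,-42],[0.6,-94,21,75,0,0,-49],[0.6,-94,21,60,0,0,-56],[0.6,-94,21,45,0,0,-63],[0.6,-94,21,30,0,0,-70],[0.6,-94,21,15,0,0,-77],[0.6,-94,21,5,0,0,-84],[0.6,-94,21,0,0,0,-90]]]'

```text
time_s: 18.13
position: [0.5231, 0.4136, 0.1573]
tool_rot: [[-0.159, -0.002, 0.987], [-0.987, -0.001, -0.159], [0.001, -1.0, -0.001]]
ft_force: [0.6, 0.4, 0.9]
grip_width: 0.0342
```

Emit:
carry_out --targets '[[[0.5,0,0,0,0,0,0],[0.5,0,0,0,0,0,0]]]'

```text
time_s: 18.3
position: [0.5236, 0.4139, 0.1589]
tool_rot: [[-0.149, 0.0, 0.989], [-0.989, 0.0, -0.149], [-0.0, -1.0, 0.0]]
ft_force: [0.1, -0.2, 0.4]
grip_width: 0.0423
```

```bash
python3 - <<'E'
from m import *
d=snap('wrist','w13.png'); pickle.dump(d,open('w13.pkl','wb')); cv2.imwrite('pics/w13c.png',cv2.resize(d['img'][200:440,180:440,::-1],(780,600)[:2]))
s=env.observe(); print(s['position'],s['time_s'],s['q'],s['tool_rot'][:,2],s['grip_width'])
d=snap('scene','s13.png'); cv2.imwrite('pics/s13c.png',cv2.resize(d['img'][110:270,390:550,::-1],(580,580)))
E
```

```text
[0.5237 0.4139 0.1592] 18.35 [28.1817 37.6769 61.9924  0.0038 80.2588 36.7686] [ 0.9888 -0.1493  0.001 ] 0.042642664125040926
```

View pics/w13.png

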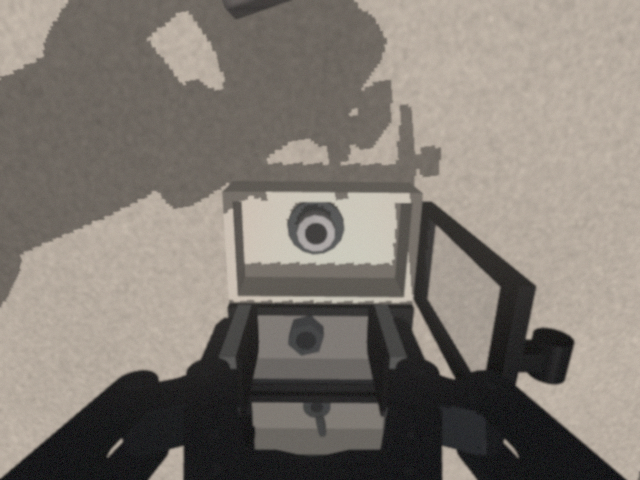

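View pics/s13c.png

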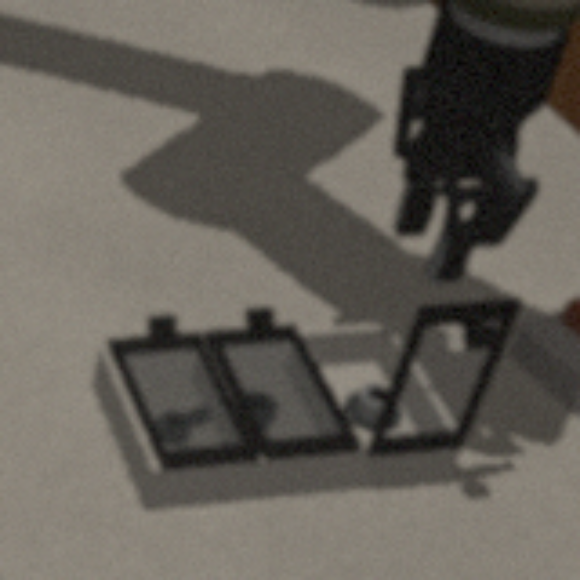

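```bash
python3 - <<'E'
from m import *
d=pickle.load(open('w13.pkl','rb')); b=cv2.GaussianBlur(d['img'],(3,3),0).astype(int)
c=big(b.max(2)<135,(280,198,352,260)); e=cv2.fitEllipse(c); print('all',e,cv2.boundingRect(c))
print('boss top',onz(d,316,233,.022),'flange',onz(d,*e[0],.012), onz(d,316,227,.009))
# inner walls at top z=.036: 
print([onz(d,*p,.036) for p in [(236,203),(413,203)]])
E
```

```text
all ((315.2541809082031, 226.4519805908203), (52.33583450317383, 56.11613845825195), 96.30188751220703) (288, 202, 56, 52)
boss top [0.525  0.4141 0.022 ] flange [0.5248 0.4157 0.012 ] [0.5251 0.4143 0.009 ]
[array([0.4799, 0.4449, 0.036 ]), array([0.5871, 0.4288, 0.036 ])]
```

View pics/w13c.png

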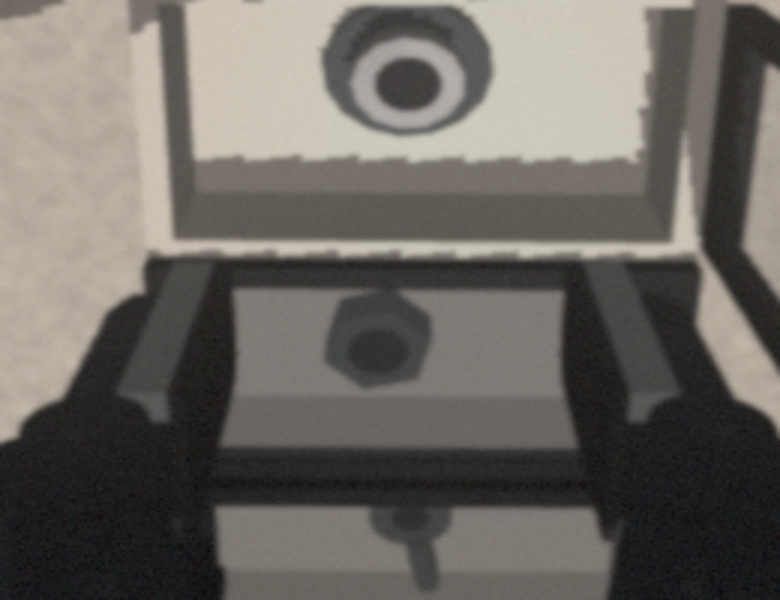

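Emit:
carry_out --targets '[[[0.5,2,0,-30,0,0,0],[0.5,2,0,-60,0,0,0],[0.5,2,0,-85,0,0,0],[0.5,2,0,-105,0,0,0],[0.5,2,0,-117,0,0,0],[0.5,2,0,-123,0,0,0],[0.5,2,0,-125,0,0,0],[0.7,2,0,-125,0,0,0],[1,2,0,-125,0,0,0],[1,2,0,-125,0,0,0],[1,2,0,-125,0,0,0],[1,2,0,-125,0,0,0]]]'

```text
time_s: 19.4
position: [0.5261, 0.414, 0.0348]
tool_rot: [[-0.153, 0.002, 0.988], [-0.988, 0.001, -0.153], [-0.002, -1.0, 0.002]]
ft_force: [-0.5, -0.2, 5.6]
grip_width: 0.0237
```

Emit:
carry_out --targets '[[[1,0,0,10,0,0,0],[1,0,0,35,0,0,0],[1,0,0,70,0,0,0],[1,0,0,105,0,0,0],[1,0,0,125,0,0,0],[1,0,0,125,0,0,0]]]'

```text
time_s: 19.9
position: [0.5268, 0.4145, 0.1646]
tool_rot: [[-0.153, 0.008, 0.988], [-0.988, 0.005, -0.153], [-0.006, -1.0, 0.008]]
ft_force: [0.2, -0.2, -0.3]
grip_width: 0.0235
```

```bash
python3 - <<'E'
from m import *
d=snap('wrist','w14.png')
s=env.observe(); print(s['position'],s['time_s'],s['q'],s['ft_force'],s['grip_width'])
d=snap('scene','s14.png'); cv2.imwrite('pics/s14c.png',cv2.resize(d['img'][110:270,390:550,::-1],(580,580)))
E
```

```text
[0.526  0.4141 0.1614] 19.95 [28.099  37.6769 61.6169  0.0008 80.4167 36.8817] [ 0.2367  0.0532 -0.9528] 0.023633747243679497
```

View pics/w14.png

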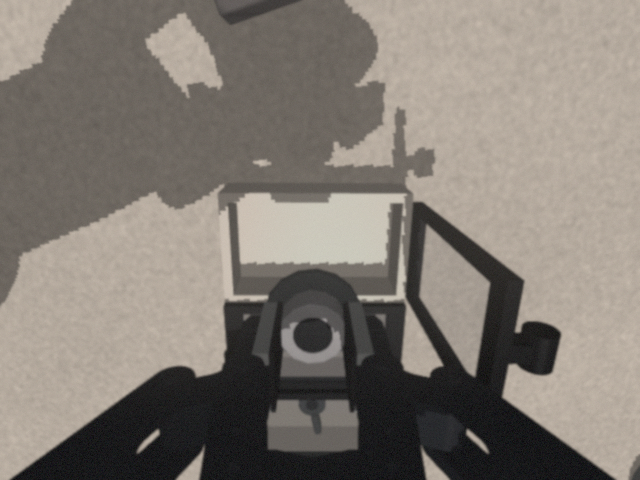

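View pics/s14c.png

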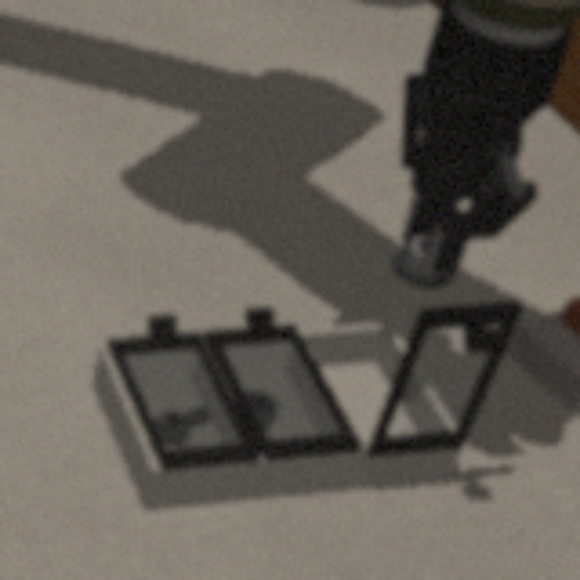

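The nut is held by its boss, flange down and level, and the other two lids are still shut. I'll carry it to the smaller bay.

Emit:
carry_out --targets '[[[1,-3,-15,5,0,0,0],[1,-8,-40,10,0,0,0],[1,-13,-75,10,0,0,0],[1,-15,-112,10,0,0,1],[1,-15,-150,10,0,0,2],[1,-13,-188,10,0,0,3],[1,-10,-226,10,0,0,4],[1,-7,-264,10,0,0,5],[1,-4,-302,10,0,0,6],[1,-1,-340,10,0,0,7],[1,2,-378,10,0,0,8],[1,5,-416,10,0,0,8],[1,8,-454,10,0,0,8],[1,11,-492,10,0,0,8],[1,14,-530,5,0,0,8],[1,17,-568,0,0,0,8],[1,20,-606,-5,0,0,8],[1,23,-644,-10,0,0,8],[1,25,-680,-20,0,0,8],[1,26,-710,-30,0,0,8]]]'

```text
time_s: 21.67
position: [0.5507, -0.2986, 0.1264]
tool_rot: [[-0.015, -0.002, 1.0], [-1.0, 0.001, -0.015], [-0.001, -1.0, -0.002]]
ft_force: [-1.1, 0.3, -0.7]
grip_width: 0.0237
```

Emit:
carry_out --targets '[[[1,0,-30,-10,0,0,0],[1,1,-55,-20,0,0,0],[1,1,-72,-30,0,0,0],[1,1,-78,-40,0,0,0],[1,1,-78,-47,0,0,0],[1,1,-78,-50,0,0,0],[1,1,-78,-50,0,0,0]]]'

```text
time_s: 22.25
position: [0.5523, -0.3726, 0.0772]
tool_rot: [[-0.013, -0.002, 1.0], [-1.0, 0.002, -0.013], [-0.002, -1.0, -0.002]]
ft_force: [-1.0, 0.5, 0.0]
grip_width: 0.0234
```

```bash
python3 - <<'E'
from m import *
d=snap('wrist','w15.png')
s=env.observe(); print(s['position'],s['time_s'],s['ft_force'],s['grip_width'],s['tool_rot'])
E
```

```text
[ 0.5527 -0.3729  0.0782] 22.3 [-0.6864  0.0942 -0.1987] 0.023520770892624977 [[-0.0125 -0.0007  0.9999]
 [-0.9999  0.0009 -0.0125]
 [-0.0009 -1.     -0.0007]]
```

View pics/w15.png

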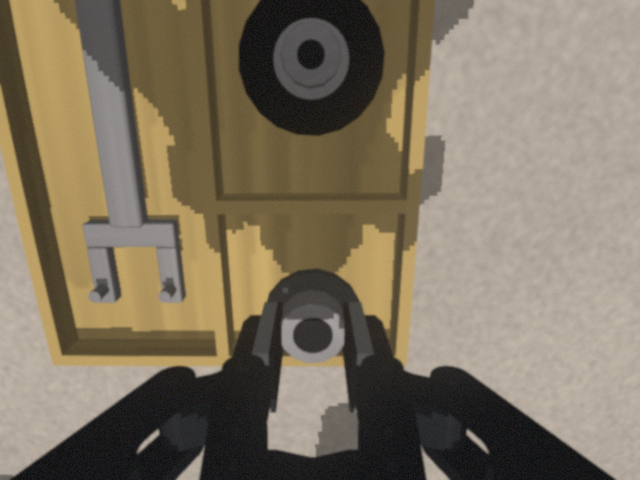

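The nut is centred over the smaller bay, and the spanner and pad look well placed. I'll lower it.

Emit:
carry_out --targets '[[[1,0,-1,-15,0,0,0],[1,0,-1,-28,0,0,0],[1,0,-1,-36,0,0,0],[1,0,-1,-40,0,0,0],[1,0,-1,-41,0,0,0],[1,0,-1,-42,0,0,0],[1,0,-1,-42,0,0,0]]]'

```text
time_s: 22.88
position: [0.5528, -0.3754, 0.0369]
tool_rot: [[-0.014, 0.001, 1.0], [-1.0, -0.001, -0.014], [0.001, -1.0, 0.001]]
ft_force: [-0.1, -0.0, -1.4]
grip_width: 0.0237
```

Emit:
carry_out --targets '[[[1,0,0,-1,0,0,0],[1,0,0,-1,0,0,0],[1,0,0,-1,0,0,0]]]'

```text
time_s: 23.13
position: [0.5528, -0.3755, 0.0368]
tool_rot: [[-0.014, 0.001, 1.0], [-1.0, -0.001, -0.014], [0.001, -1.0, 0.001]]
ft_force: [-0.6, 1.4, 5.5]
grip_width: 0.0235
```

Contact at 5.5 N, at the expected height. I'll release and retreat.

Emit:
carry_out --targets '[[[0.8,0,0,0,0,0,0],[0.6,0,0,0,0,0,0],[0.55,0,0,0,0,0,0],[0.55,0,0,0,0,0,0],[0.55,0,0,6,0,0,0],[0.55,0,0,25,0,0,0],[0.55,0,0,60,0,0,0],[0.55,-5,10,100,0,0,0],[0.55,-25,35,130,0,0,0],[0.55,-55,65,150,0,0,0],[0.55,-85,95,160,0,0,0],[0.55,-115,120,165,0,0,0],[0.55,-145,145,170,0,0,0],[0.55,-165,170,170,0,0,0],[0.55,-170,190,170,0,0,0],[0.55,-170,190,170,0,0,0]]]'

```text
time_s: 24.47
position: [0.3807, -0.1822, 0.2062]
tool_rot: [[-0.013, 0.0, 1.0], [-1.0, 0.0, -0.013], [-0.0, -1.0, 0.0]]
ft_force: [0.8, -0.2, -0.9]
grip_width: 0.0385
```

```bash
python3 - <<'E'
from m import *
d=snap('scene','s16.png'); cv2.imwrite('pics/s16c.png',cv2.resize(d['img'][200:360,100:340,::-1],(780,520)))
t=snap('top','t16.png'); cv2.imwrite('pics/t16c.png',cv2.resize(t['img'][140:290,120:500,::-1],(798,315),interpolation=cv2.INTER_CUBIC))
s=env.observe(); print(s['position'],s['time_s'],s['ft_force'],s['qvel'])
E
```

```text
[ 0.3827 -0.1853  0.2061] 24.5667 [-0.4813 -0.0188 -0.6239] [-0.7263  1.9343 -1.7089 -0.1267 -0.218  -0.1754]
```

View pics/s16c.png

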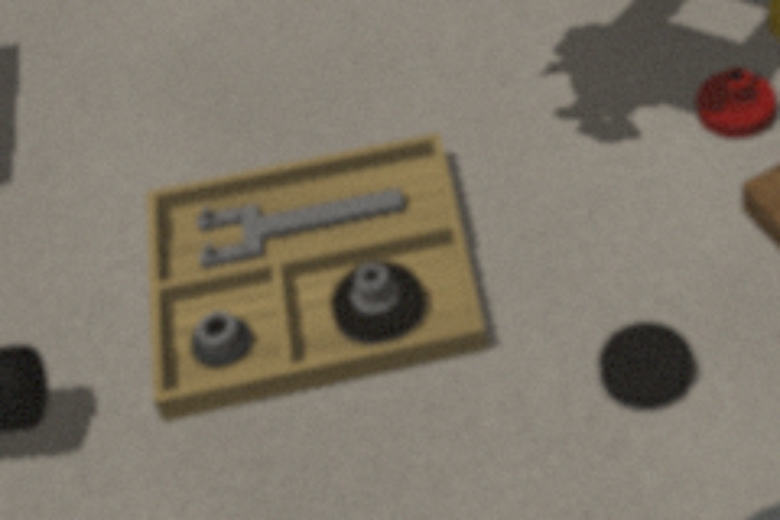

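View pics/s16.png

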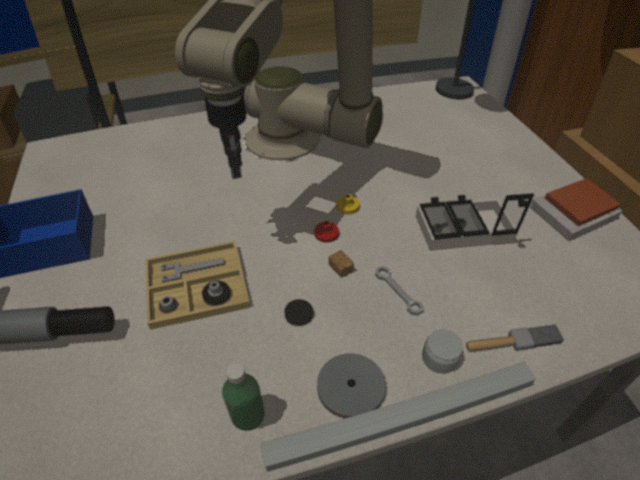

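View pics/t16c.png

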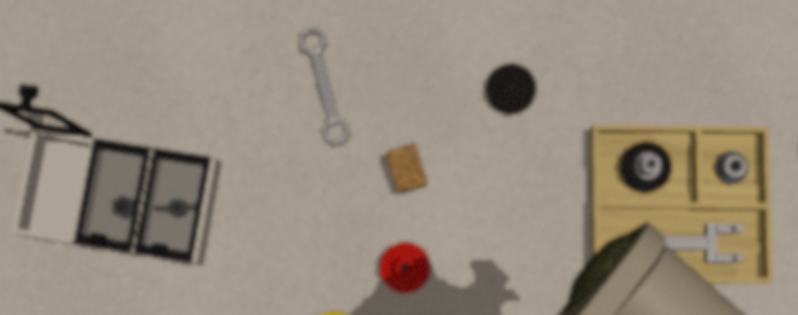

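All three parts lie flat and upright in their bays. Only lid0 is open, the look-alikes are undisturbed, and the robot is clear, so I hand the job in.

```bash
python3 -c "
from rig import env
print(env.close_job(), env.observe()['time_s'])"
```

```text
the job is handed in; nothing more can be done
the job is handed in; nothing more can be done
```

The caddy is kitted and the job was handed in at about 25 s of the 96 s. The two-pin spanner is in the long bay, the black pad with the steel hub in the bigger squarish bay, and the flange nut in the smaller one. I placed them in that order. The nut came from the left-hand (+y) compartment, and lid0 is left open a little past vertical.

My last scene and top pictures show all three parts flat on their bay floors, with the pins, hub and boss upward. The other two lids are shut, and the ring spanner and flat pad have not moved. The robot stands clear of everything.

No check failed. The fork-to-tail length of the spanner measured about 95 mm instead of 100 mm, which did not affect the grasp. The grip widths read about 2 mm below the true sizes. The largest force I read was about 7 N, though I only read it at the end of each move.

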